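# Cull the damaged slicer inserts from their locked caddy

## Task

Sort out the slicer inserts in the grey caddy: one has a bent grip and one has half its grip snapped off. Slide the caddy's safety lock fully open by its red grip, lift out those two and put them in the cardboard scrap box, then slide the lock fully shut again over the three good inserts, which stay seated in their slots. Do not pull at an insert that the lock still holds or force the lock, and leave the other things on the worktop alone.

Things in the scene. Friction and masses are not known exactly. Their poses are not given: they have to be found in the camera images.
- caddy: grey caddy, fixed; 138 (x) x 298 (y) x 80 mm. Origin: centre of underside; x to the rear wall with the lock, y along the row. Five slots, floors at y -122, -68, -14, 40, 94 mm, 18 mm high; each leans 0.30 rad from vertical to +y, 12 mm wide for the 8 mm frames, 45 mm deep: an insert slides in and out only along that slope. 40 mm free between neighbouring grips.
- lock_bar (a joint): safety lock, a steel bar sliding on the caddy's rear wall, teeth 82 to 89 mm over the worktop. 0 m = shut: a tooth over the rear shoulder of each insert with 2 mm play; 0.025 m = fully open: teeth between the inserts. Grows as the bar moves to the caddy's -y. Friction 1.5 N, stop at each end.
- lock_grip (a point): middle of the red grip at the -y end of the lock bar: upright block 20 (caddy x) x 16 (caddy y) x 36 mm, from 88 to 124 mm above the worktop; this point is at 110 mm and moves with the bar.
- insert_bent: damaged: slicer insert: white frame 110 x 8 x 64 mm with a blade, above it a blue grip 12 mm thick, from 64 to 104 mm height, rear third (x 12 to 38 mm) bent 35 deg towards +y, the rest (x -42 to 12 mm) straight. About 90 g. Origin: middle of its lower edge; x along its width, grip faces along y, z up through the grip. Starts in any slot of the caddy, leaning 0.30 rad to the caddy's +y.
- insert_bent_grip (a point): middle of the straight part of the bent insert's grip: x -17 mm, 96 mm above its lower edge; axes of the insert.
- insert_bent_mid (a point): middle of the bent insert's frame, 50 mm above its lower edge.
- insert_broken: damaged: slicer insert: white frame 110 x 8 x 64 mm with a blade, above it a blue grip 12 mm thick, from 64 to 104 mm height, rear half snapped off: it runs from x -42 to 4 mm, then a ragged stump. About 90 g. Origin: middle of its lower edge; x along its width, grip faces along y, z up through the grip. Starts in any slot of the caddy, leaning 0.30 rad to the caddy's +y.
- insert_broken_grip (a point): middle of what is left of the broken insert's grip: x -17 mm, 96 mm above its lower edge; axes of the insert.
- insert_broken_mid (a point): middle of the broken insert's frame, 50 mm above its lower edge.
- insert_good_1: good: slicer insert: white frame 110 x 8 x 64 mm with a blade, above it a blue grip 12 mm thick, from 64 to 104 mm height, 84 mm wide, straight and whole. About 90 g. Origin: middle of its lower edge; x along its width, grip faces along y, z up through the grip. Starts in any slot of the caddy, leaning 0.30 rad to the caddy's +y.
- insert_good_2: good: slicer insert: white frame 110 x 8 x 64 mm with a blade, above it a blue grip 12 mm thick, from 64 to 104 mm height, 84 mm wide, straight and whole. About 90 g. Origin: middle of its lower edge; x along its width, grip faces along y, z up through the grip. Starts in any slot of the caddy, leaning 0.30 rad to the caddy's +y.
- insert_good_3: good: slicer insert: white frame 110 x 8 x 64 mm with a blade, above it a blue grip 12 mm thick, from 64 to 104 mm height, 84 mm wide, straight and whole. About 90 g. Origin: middle of its lower edge; x along its width, grip faces along y, z up through the grip. Starts in any slot of the caddy, leaning 0.30 rad to the caddy's +y.
- scrap_box: open cardboard box for scrap, fixed; outside 170 (x) x 204 (y) x 60 mm, walls 4 mm, floor 4 mm thick, flaps folded down outside. Origin: centre of its underside.
- lemon: bystander: lemon, 78 x 55 x 56 mm; origin at the middle of its underside
- mug: bystander: dark mug, 84 x 116 x 98 mm; origin at the middle of its underside
- glass: bystander: drinking glass, 80 mm across, 92 mm tall; origin at the middle of its underside
- salt: bystander: glass salt shaker, 44 mm across, 90 mm tall; origin at the middle of its underside
- blue_dish: bystander: small blue and white dish, 111 mm across, 42 mm tall; origin at the middle of its underside

How it is judged:
On the way, in this order (a step that is already met when the one before it is completed fails the run):
1. the safety lock is slid open (at least 21 mm of its 25 mm) while all inserts still stand in the caddy (value of joint lock_bar above 0.021 m and distance of each of insert_good_1, insert_bent, insert_good_2, insert_broken, insert_good_3 from where it was at the start of the episode below 0.012 m), for 0.1 s.
2. the bent and the broken insert are in the scrap box (x of insert_bent_mid in the frame of scrap_box between -0.081 and 0.081 m and y of insert_bent_mid in the frame of scrap_box between -0.098 and 0.098 m and z of each of insert_bent_mid, insert_broken_mid in the frame of scrap_box below 0.08 m and x of insert_broken_mid in the frame of scrap_box between -0.081 and 0.081 m and y of insert_broken_mid in the frame of scrap_box between -0.098 and 0.098 m), for 0.2 s.
At the end, for the whole second after the job is handed in: The bent and the broken insert lie at rest in the scrap box (the middles of their frames between its walls and less than 80 mm above its underside), the three good inserts are within 12 mm of where they stood in their slots, and the lock is shut to within 4 mm (all of step 2 and distance of each of insert_good_1, insert_good_2, insert_good_3 from where it was at the start of the episode below 0.012 m and value of joint lock_bar below 0.004 m and linear speed of each of insert_good_1, insert_bent, insert_good_2, insert_broken, insert_good_3 below 0.03 m/s); the robot touches nothing.
It fails at once if an insert is pulled against the closed lock, or the lock forced against an insert (over 30 N) (contact force between lock_bar and insert_good_1 above 30 N or contact force between lock_bar and insert_bent above 30 N or contact force between lock_bar and insert_good_2 above 30 N or contact force between lock_bar and insert_broken above 30 N or contact force between lock_bar and insert_good_3 above 30 N).
It fails at once if a bystander (lemon, mug, glass, salt shaker, blue dish) is moved by more than 30 mm (distance of any of lemon, mug, glass, salt, blue_dish from where it was at the start of the episode above 0.03 m).
It also fails if it takes over 70 s, if anything falls off the work surface, if the arm or the gripper's body presses on something with over 40 N, if the wrist force passes 120 N, or if a joint passes its speed limit or range.

## Robot

A 6-joint arm with a two-finger parallel gripper is mounted at the origin on a cart in front of the work surface, level with it; the furniture and walls round the work are solid. World frame = base frame: x ahead of the robot, y to its left, z up, the work surface at z = 0. Lengths are in m, angles in rad, forces in N, time in s.
With the tool pointing down it reaches from about 0.425 to 0.95 m from the base axis. Payload 3.5 kg.
Tool frame: the origin (TCP) lies at the very end of the fingers, on their centre line; the grasp point (between the pads) lies 19 mm behind it (ctrl.pinch_z is the distance from the TCP to the grasp point, in m); z points along the fingers, y is the line along which they close (so a half turn about z gives the same grasp; the last joint's range is limited). The gripper opens to 85 mm and grips with 20 to 120 N. Pads are 22 mm wide; open, the fingers measure 114 mm over their backs; the gripper's body (76 mm by 85 mm) begins 54 mm behind the grasp point. The pads swing forward as they close: fully open they stand 13 mm farther back than shut.
Start: joints at [-1.447, 0.286, 1.577, -0, 1.279, -0.15], TCP at [0.183, -0.65, 0.203] pointing down, gripper open.
Joint ranges: [-2.77, 2.77], [-0.9, 2.22], [0.21, 2.48], [-1.53, 4.67], [0.24, 2.81], [-2.84, 2.84]. Speed limits (rad/s): [2.79, 2.79, 3.14, 3.14, 3.14, 3.14].

## Interface

Orientations are given as a unit quaternion [x, y, z, w].
In Python, from plant import ctrl gives the robot as it stands. The module is installed in compiled form; this text tells all that it offers.
- The arm moves only by the shell command python3 -m crank 'ROWS' [OPENING] [FORCE]. ROWS is JSON, a list of rows, each a list of 6 numbers: the shift along the tool's x, y, z in cm, then the turn, a rotation vector about the tool's x, y, z in rad. In form: [[tx, ty, tz, rx, ry, rz], ...]. A call has 1 to 10 rows; each row is the pose to reach, as a shift and turn from the pose commanded when the call began, along the tool's axes at that moment; what a row does not reach only later rows make up. A row lasts 1/10 s, in which the tool goes at most 50 mm and 8.59 degrees, less where a joint would pass 70% of its speed; a pose out of reach is approached as far as the arm can. A call with a gripper value outside its range is refused whole. OPENING is the opening, from 0 (shut) to 1 (fully open), set as the call begins (- or left out, the last holds). The fingers move at their own pace and stop on an object; FORCE is the grip in N (left out, the last holds). Time passes only in rows, so rows that repeat a pose let the fingers close. It gives the time, the measured TCP pose, the force, the opening and the grip force at its end, in the units of the state.
- ctrl.get_state(): the state, without advancing time (a new reading comes with each control period).
- ctrl.read_camera(name): name is "side" or "top" or "wrist"; returns (picture, depth): 400x640x3 uint8, blue, green, red; 400x640 float32, m along the optical axis (not along the pixel's ray), 0 where there is no reading.
- ctrl.camera_info(name): a dict with "K" (3x3 intrinsics, pixels), "origin" and "orientation" of the camera in the world. Camera axes: x right, y down, z forward; pixel columns grow to the right and rows downward; lengths in m; the calibration is good to about 2 mm. A picture is of the moment at which its call begins: read the wrist's pose just before it. camera_info takes no time and is no camera call; for the wrist camera it gives the pose at the moment of the call.
- ctrl.sign_off(): hands the job in; it is judged then, once.
The state is a dict: "time": time; "qpos": joint angles; "dq": joint speeds; "joint_efforts": joint torques, N m; "eef_pos": TCP position; "tcp_rot": TCP orientation; "contact_force": force on the tool from outside, world axes, zero at the start; "wrist_torque": the same for the moment, N m; "opening": opening from 0.0 (shut) to 1.0 (fully open); "finger_force": force on a finger pad.
Only numpy, scipy, OpenCV 4.12 (cv2) and the standard library are available. Lean on these libraries where they do the work, as an engineer would, in place of code of your own. Each camera call takes 0.05 s, during which the arm holds its last target. There are 200 camera calls.

## Working session

There is one attempt and no reset: what is moved stays moved. The work goes in short steps, Python scripts to look and compute and a shell command to move; the robot and the scene stay as the last step left them, time stands still between calls to the robot, and variables do not carry over. Pictures are saved under pics/ and viewed, at most 10 in all, crops included, and the job is handed in when it is done.

```bash
mkdir -p pics
python3 - <<'E'
from plant import ctrl
import cv2,numpy as np
for n in("top","side"):
    p,d=ctrl.read_camera(n); cv2.imwrite(f"pics/{n}0.png",p); np.savez(f"{n}0.npz",p=p,d=d)
    i=ctrl.camera_info(n); print(n,{k:np.round(v,4).tolist() for k,v in i.items()})
s=ctrl.get_state(); print(s)
E
```

```text
top {'K': [[447.9341, 0.0, 319.4852], [0.0, 447.9341, 197.5008], [0.0, 0.0, 1.0]], 'origin': [-0.2101, -0.2572, 1.499], 'orientation': [0.7823, -0.5701, 0.1534, -0.1985]}
side {'K': [[461.8963, 0.0, 320.5449], [0.0, 461.8963, 204.7733], [0.0, 0.0, 1.0]], 'origin': [0.3142, 0.7541, 1.1887], 'orientation': [-0.1154, 0.9443, -0.3046, 0.0467]}
{'time': 0.1, 'qpos': array([-1.44704422e+00,  2.87079079e-01,  1.57808868e+00, -4.35702183e-05,
        1.27858909e+00, -1.50012344e-01]), 'dq': array([-0.0004712 , -0.00188676, -0.00284853, -0.00097525, -0.00070876,
        0.00093389]), 'joint_efforts': array([ 5.67654624e-04, -4.07297051e+01, -2.93699080e+01, -1.54668815e-04,
        3.41207917e-03, -1.01693408e-05]), 'eef_pos': array([ 0.18241604, -0.64918074,  0.20195278]), 'tcp_rot': array([ 9.90644807e-01,  1.36461331e-01, -6.64538973e-06, -1.08227773e-03]), 'contact_force': array([ 0.47650351, -0.49516555,  0.20069877]), 'wrist_torque': array([-0.00412664, -0.01571681,  0.05535162]), 'finger_force': 0.0, 'opening': 0.9991416401730246}
```

View pics/top0.png

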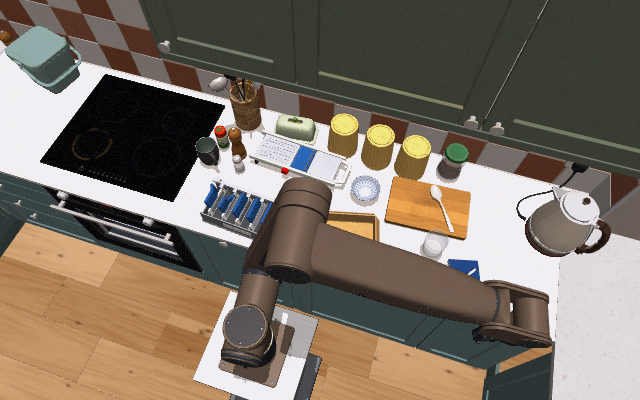

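View pics/side0.png

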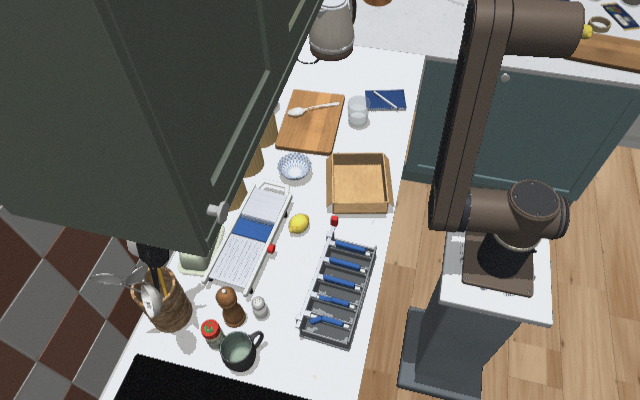

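The side view shows the caddy at about (338,290), with the red lock grip at (334,220), the scrap box at (358,182), the lemon at (299,223) and the mug at (240,348). In the top view the arm hides part of the caddy. I'll zoom in on the caddy and measure it from depth.

```bash
cat > h.py <<'E'
from plant import ctrl
import cv2,numpy as np
from scipy.spatial.transform import Rotation as R
def cloud(n,d,info=None):
    i=info or ctrl.camera_info(n);K=np.array(i["K"]);v,u=np.mgrid[:400,:640]
    c=np.stack([(u-K[0,2])/K[0,0]*d,(v-K[1,2])/K[1,1]*d,d],-1)
    return c@R.from_quat(i["orientation"]).as_matrix().T+np.array(i["origin"])
def red(p): 
    h=cv2.cvtColor(p,cv2.COLOR_BGR2HSV);return ((h[...,0]<8)|(h[...,0]>172))&(h[...,1]>170)&(h[...,2]>90)
def blue(p):
    h=cv2.cvtColor(p,cv2.COLOR_BGR2HSV);return (abs(h[...,0].astype(int)-110)<14)&(h[...,1]>140)&(h[...,2]>60)
def rect(P):
    r=cv2.minAreaRect(P[:,:2].astype(np.float32)*1000);return r
E
python3 - <<'E'
from h import *
z=np.load("side0.npz");p,d=z["p"],z["d"]; C=cloud("side",d)
cv2.imwrite("pics/side_crop.png",cv2.resize(p[205:355,290:390],None,fx=4,fy=4,interpolation=cv2.INTER_CUBIC)[:600])
def comp(m,name,mn):
    n,l,s,c=cv2.connectedComponentsWithStats(m.astype(np.uint8))
    for k in range(1,n):
        if s[k,4]>=mn:
            P=C[(l==k)&(d>0)]; print(name,s[k].tolist(),np.round(P.mean(0),3),np.round(P.min(0),3),np.round(P.max(0),3))
sub=np.zeros(d.shape,bool); sub[205:355,290:385]=1
comp(red(p)&sub,"red",10); comp(blue(p)&sub,"blue",10)
# box: points z 45-65mm in region; caddy: z 30..85
r=lambda lo,hi,box:(C[...,2]>lo)&(C[...,2]<hi)&box
b=np.zeros(d.shape,bool); b[145:218,322:395]=1
print("box rim",rect(C[r(.045,.07,b)]))
c=np.zeros(d.shape,bool); c[228:350,295:385]=1
print("caddy",rect(C[r(.055,.084,c)]))
z=np.load("top0.npz");p,d=z["p"],z["d"]; C=cloud("top",d)
sub[:]=0; sub[160:245,195:280]=1
comp(blue(p)&sub,"topblue",10)
E
```

```text
red [331, 216, 7, 10, 51] [0.474 0.049 0.114] [0.466 0.041 0.09 ] [0.483 0.053 0.128]
blue [336, 241, 29, 13, 164] [0.413 0.12  0.111] [0.374 0.112 0.085] [0.453 0.126 0.122]
blue [330, 257, 30, 14, 173] [0.416 0.174 0.111] [0.377 0.166 0.085] [0.457 0.181 0.123]
blue [324, 275, 31, 14, 164] [0.419 0.228 0.113] [0.379 0.221 0.085] [0.46  0.235 0.123]
blue [319, 296, 30, 11, 136] [0.418 0.279 0.106] [0.383 0.265 0.077] [0.463 0.288 0.121]
blue [310, 316, 33, 10, 164] [0.427 0.338 0.113] [0.386 0.331 0.082] [0.465 0.352 0.122]
box rim ((444.0376281738281, -165.5691680908203), (194.88363647460938, 222.78929138183594), 13.723021507263184)
caddy ((424.9490661621094, 212.19924926757812), (303.517822265625, 141.30555725097656), 86.51554870605469)
topblue [204, 184, 14, 24, 165] [0.418 0.326 0.106] [0.383 0.316 0.082] [0.465 0.347 0.126]
topblue [232, 193, 16, 25, 192] [0.418 0.217 0.106] [0.377 0.208 0.079] [0.461 0.231 0.125]
topblue [218, 194, 17, 19, 143] [0.411 0.271 0.102] [0.381 0.26  0.079] [0.461 0.284 0.123]
topblue [246, 198, 15, 25, 184] [0.414 0.164 0.107] [0.373 0.153 0.083] [0.46  0.178 0.127]
topblue [260, 203, 12, 21, 63] [0.414 0.116 0.118] [0.369 0.109 0.11 ] [0.454 0.124 0.124]
```

View pics/side_crop.png

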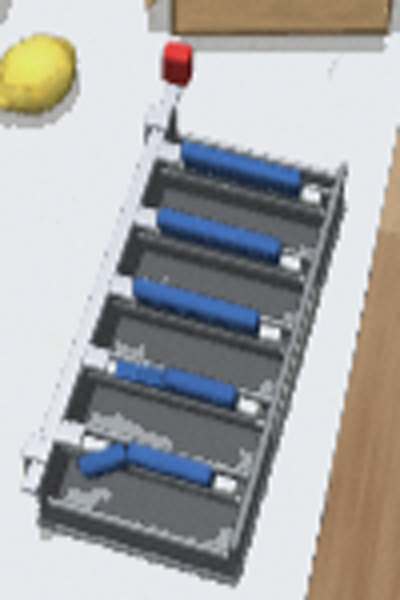

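The crop shows three good inserts in slots 1 to 3, the ones nearest the red grip at crop (178,62). The broken one is in slot 4, with a stump at (137,375). The bent one is in slot 5, bent end at (98,460). Next I'll fit the box and red grip, and work out the move to above the lock grip.

```bash
cat >> h.py <<'E'
YAW=-.058; C0=np.array([.419,.2107,0]); Rc=R.from_euler('z',YAW)
def cad(x,y,z): return C0+Rc.apply(np.array([x,y,z])/1000)
def tool(yaw,lean=0): # tool x along yaw, z down tilted so tool axis follows a lean to +y
    return R.from_euler('z',yaw)*R.from_euler('x',-lean)*R.from_euler('x',np.pi)
def delta(pos,rot):
    s=ctrl.get_state();A=R.from_quat(s["tcp_rot"])
    print("at",np.round(s["eef_pos"],4),"shift cm",np.round(A.inv().apply(np.array(pos)-s["eef_pos"])*100,2),"rot",np.round((A.inv()*rot).as_rotvec(),3))
E
python3 - <<'E'
from h import *
z=np.load("side0.npz");p,d=z["p"],z["d"]; C=cloud("side",d)
P=C[red(p)&(d>0)]; P=P[(abs(P[:,0]-.474)<.03)&(abs(P[:,1]-.05)<.03)]
t=P[P[:,2]>.119]; print("red top",len(t),t.mean(0),t.min(0),t.max(0))
for y0 in np.arange(.03,.12,.01):
    m=(abs(C[...,0]-.48)<.025)&(abs(C[...,1]-y0)<.005)&(C[...,2]>.02)
    Q=C[m]; print(round(y0,2),len(Q),Q.max(0).round(3) if len(Q) else "")
b=np.zeros(d.shape,bool); b[145:218,322:395]=1
Q=C[b&(C[...,2]>.053)&(C[...,2]<.068)]; print("box",len(Q),rect(Q))
l=C[(abs(C[...,2]-.05)<.015)&(np.mgrid[:400,:640][1]<315)&(np.mgrid[:400,:640][1]>285)&(abs(np.mgrid[:400,:640][0]-223)<15)];print("lemon",l.mean(0))
print("grip in caddy",Rc.inv().apply(np.array([.474,.045,0])-C0))
delta([.474,.045,.18],tool(YAW)); delta([.474,.045,.094],tool(YAW))
E
```

```text
red top 24 [0.47441269 0.04728817 0.12327529] [0.46627422 0.04068186 0.11975264] [0.48260693 0.05254833 0.12807647]
0.03 0 
0.04 16 [0.485 0.045 0.129]
0.05 60 [0.483 0.054 0.128]
0.06 20 [0.48  0.065 0.094]
0.07 23 [0.482 0.073 0.091]
0.08 19 [0.487 0.085 0.101]
0.09 34 [0.488 0.093 0.102]
0.1 57 [0.484 0.105 0.093]
0.11 41 [0.483 0.115 0.093]
box 578 ((445.5374755859375, -167.09426879882812), (183.57920837402344, 219.6804656982422), 14.729090690612793)
lemon [0.5876342  0.03253472 0.04648695]
grip in caddy [ 0.06451273 -0.16223316  0.        ]
at [ 0.1824 -0.6492  0.202 ] shift cm [ 46.84 -58.94   2.34] rot [-0.002  0.     0.332]
at [ 0.1824 -0.6492  0.202 ] shift cm [ 46.84 -58.93  10.93] rot [-0.002  0.     0.332]
```

```bash
python3 -m crank '[[4,-2.5,0,0,0,0.03],[8,-5,0,0,0,0.06],[12,-8,0,0,0,0.1],[16,-10.6,0,0,0,0.13],[20,-13.3,0,0,0,0.17],[24,-16,0,0,0,0.2],[28,-18.6,0,0,0,0.23],[32,-21.3,0,0,0,0.27],[36,-24,0,0,0,0.3],[38.5,-25.6,0,0,0,0.33]]' 0.47 40
python3 - <<'E'
from h import *
delta([.474,.046,.18],tool(YAW)); print(ctrl.get_state()["contact_force"])
E
```

```text
time: 1.1
eef_pos: [0.4853, -0.2962, 0.2027]
tcp_rot: [1.0, -0.028, -0.0, -0.001]
contact_force: [0.0, -0.6, -0.9]
opening: 0.469
finger_force: 0.0
at [ 0.4853 -0.2962  0.2027] shift cm [ -3.01 -34.11   2.31] rot [-0.001  0.     0.003]
[ 0.00555053 -0.64188987 -0.85767853]
```

```bash
python3 -m crank '[[-0.4,-4.5,0,0,0,0],[-0.8,-9,0,0,0,0],[-1.2,-13.5,0,0,0,0],[-1.6,-18,0,0,0,0],[-2,-22.5,0.5,0,0,0],[-2.4,-27,1,0,0,0],[-2.8,-31,1.5,0,0,0],[-3,-34.1,2.3,0,0,0.003],[-3,-34.1,2.3,0,0,0.003],[-3,-34.1,2.3,0,0,0.003]]'
python3 - <<'E'
from h import *
i=ctrl.camera_info("wrist");p,d=ctrl.read_camera("wrist");C=cloud("wrist",d,i);cv2.imwrite("pics/w1.png",p)
P=C[red(p)&(d>0)];t=P[(P[:,2]>.118)&(P[:,2]<.13)];print(len(P),len(t),t.mean(0),t.min(0),t.max(0),rect(t))
delta([.474,.046,.102],tool(YAW))
E
```

```text
time: 2.1
eef_pos: [0.4727, 0.0433, 0.1797]
tcp_rot: [1.0, -0.029, -0.001, 0.0]
contact_force: [0.0, -0.7, 0.6]
opening: 0.467
finger_force: 0.0
401 401 [0.47697441 0.04385338 0.12345019] [0.4679605  0.03726813 0.12058262] [0.48511023 0.05057445 0.12584882] ((476.5084533691406, 43.918148040771484), (12.612217903137207, 16.90703010559082), 86.65998077392578)
at [0.4731 0.0426 0.1801] shift cm [ 0.07 -0.35  7.81] rot [ 0.     0.    -0.001]
```

View pics/w1.png

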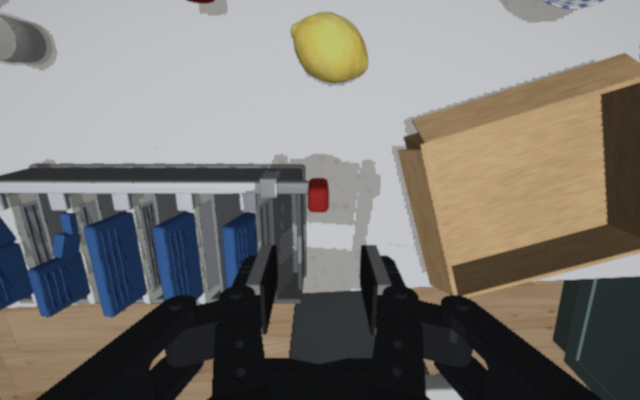

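The wrist view shows the red grip at (318,195) with the fingers lined up on either side of it in y, and the box clear to the right. I'll lower, grip and slide.

```bash
python3 -m crank '[[0.3,-0.15,2,0,0,0],[0.3,-0.15,4,0,0,0],[0.3,-0.15,6,0,0,0],[0.3,-0.15,7.2,0,0,0],[0.3,-0.15,7.9,0,0,0],[0.3,-0.15,7.9,0,0,0]]' && python3 -m crank '[[0,0,0,0,0,0],[0,0,0,0,0,0],[0,0,0,0,0,0],[0,0,0,0,0,0],[0,0,0,0,0,0],[0,0,0,0,0,0]]' 0 30
```

```text
time: 2.75
eef_pos: [0.476, 0.0436, 0.1006]
tcp_rot: [1.0, -0.03, -0.001, -0.0]
contact_force: [0.3, -0.0, -0.6]
opening: 0.466
finger_force: 0.0
time: 3.35
eef_pos: [0.4763, 0.0442, 0.1014]
tcp_rot: [1.0, -0.03, 0.0, 0.0]
contact_force: [0.8, 0.4, -0.2]
opening: 0.002
finger_force: 0.0
```

Run:
```python
from h import *
i=ctrl.camera_info("wrist");p,d=ctrl.read_camera("wrist")
q,e=ctrl.read_camera("side"); cv2.imwrite("pics/w2.png",np.hstack([p[::1],cv2.resize(q[130:350,240:440],(364,400))])[:, 200:1000])
C=cloud("side",e);P=C[red(q)&(e>0)];P=P[(abs(P[:,0]-.474)<.06)&(abs(P[:,1]-.05)<.06)];print(len(P),P.mean(0) if len(P) else 0)
```

```text
35 [0.47310839 0.05016458 0.10929494]
```

View pics/w2.png

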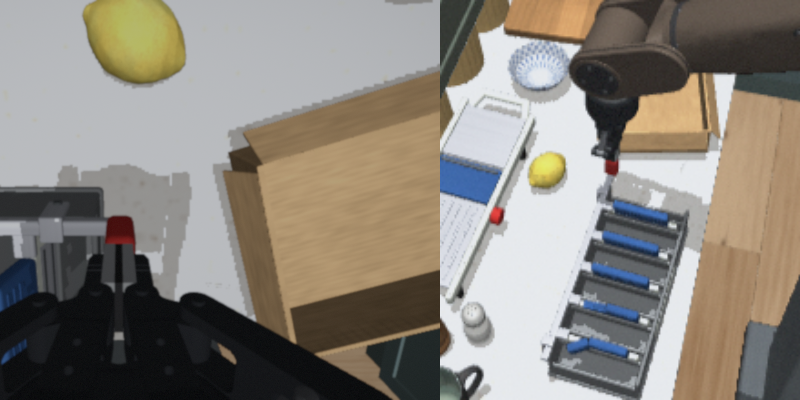

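The picture shows the fingers shut just short of the red grip, which is still visible past the fingertips at (118,230). The lock hasn't moved. I'll measure fingertips and grip from the wrist depth.

Run:
```python
from h import *
i=ctrl.camera_info("wrist");p,d=ctrl.read_camera("wrist");C=cloud("wrist",d,i)
for r in range(205,330,8): print(r,p[r,319],C[r,319].round(4),d[r,319].round(3))
P=C[red(p)&(d>0)];P=P[abs(P[:,1]-.045)<.03];print(len(P),P.mean(0),P.min(0),P.max(0)); print(ctrl.get_state(), i)
```

```text
205 [143 145 147] [0.461  0.0448 0.001 ] 0.286
213 [142 144 146] [ 0.453   0.0453 -0.0005] 0.29
221 [15 16 70] [0.4856 0.0435 0.102 ] 0.182
229 [16 16 71] [0.4855 0.0435 0.1132] 0.171
237 [21 24 99] [0.4847 0.0436 0.1216] 0.164
245 [13 12 15] [0.4866 0.0435 0.1348] 0.15
253 [13 13 11] [0.4865 0.0435 0.1427] 0.143
261 [13 13 12] [0.4864 0.0435 0.1498] 0.136
269 [12  9  9] [0.4867 0.0435 0.157 ] 0.129
277 [11  9  7] [0.4875 0.0435 0.1642] 0.122
285 [33 32 30] [0.4861 0.0435 0.1674] 0.119
293 [34 32 32] [0.4827 0.0437 0.1675] 0.12
301 [33 31 31] [0.4789 0.044  0.1669] 0.122
309 [33 30 31] [0.4752 0.0442 0.1667] 0.123
317 [34 32 32] [0.4716 0.0444 0.1667] 0.124
325 [31 31 30] [0.4681 0.0446 0.1669] 0.125
170 [0.4835918  0.04312124 0.12250199] [0.48121887 0.03659128 0.1197898 ] [0.48529413 0.05031673 0.12445193]
{'time': 3.5, 'qpos': array([-1.19987482e-01, -4.02547666e-02,  2.13511955e+00,  3.64581439e-06,
        1.04673095e+00,  1.50999371e+00]), 'dq': array([-0.00043261, -0.00066939,  0.00039574,  0.00034528, -0.00025579,
       -0.00124016]), 'joint_efforts': array([ 5.04151307e-03, -2.46378261e+01, -2.62334132e+01,  2.38952780e-04,
        1.48665863e-04, -1.89305655e-05]), 'eef_pos': array([0.47624411, 0.04421244, 0.101223  ]), 'tcp_rot': array([ 9.99562149e-01, -2.95890252e-02, -1.39323314e-06, -1.71101282e-06]), 'contact_force': array([ 5.72092318e-02, -8.44654995e-01,  6.03220548e-04]), 'wrist_torque': array([-0.00915232,  0.00813547,  0.0410021 ]), 'finger_force': 0.0, 'opening': -0.0023294226667064702} {'K': array([[324.61194071,   0.        , 318.28074541],
       [  0.        , 324.61194071, 198.16357904],
       [  0.        ,   0.        ,   1.        ]]), 'origin': array([0.55233798, 0.03977873, 0.27180096]), 'orientation': array([-0.67802822,  0.7191894 ,  0.1108109 , -0.10375585])}
```

Run:
```python
from h import *
i=ctrl.camera_info("wrist");p,d=ctrl.read_camera("wrist");C=cloud("wrist",d,i)
cv2.imwrite("pics/w3.png",cv2.resize(p[195:335,230:410],None,fx=4,fy=4,interpolation=cv2.INTER_CUBIC))
for r in (229,241,249,261,273):
    print(r,[tuple((C[r,c]*1000).round().astype(int)) for c in range(290,350,4)])
```

```text
229 [(np.int64(477), np.int64(62), np.int64(90)), (np.int64(476), np.int64(59), np.int64(89)), (np.int64(476), np.int64(57), np.int64(89)), (np.int64(476), np.int64(54), np.int64(88)), (np.int64(482), np.int64(51), np.int64(104)), (np.int64(485), np.int64(48), np.int64(111)), (np.int64(485), np.int64(46), np.int64(113)), (np.int64(485), np.int64(44), np.int64(113)), (np.int64(485), np.int64(42), np.int64(113)), (np.int64(485), np.int64(40), np.int64(112)), (np.int64(484), np.int64(38), np.int64(112)), (np.int64(552), np.int64(40), np.int64(272)), (np.int64(437), np.int64(29), np.int64(0)), (np.int64(436), np.int64(25), np.int64(-1)), (np.int64(437), np.int64(22), np.int64(1))]
241 [(np.int64(432), np.int64(72), np.int64(9)), (np.int64(448), np.int64(65), np.int64(46)), (np.int64(446), np.int64(62), np.int64(42)), (np.int64(431), np.int64(62), np.int64(8)), (np.int64(483), np.int64(50), np.int64(121)), (np.int64(483), np.int64(48), np.int64(123)), (np.int64(483), np.int64(46), np.int64(123)), (np.int64(484), np.int64(44), np.int64(124)), (np.int64(483), np.int64(42), np.int64(122)), (
[... 1643 characters left out ...]
43))]
273 [(np.int64(483), np.int64(56), np.int64(152)), (np.int64(483), np.int64(54), np.int64(152)), (np.int64(483), np.int64(52), np.int64(153)), (np.int64(487), np.int64(50), np.int64(159)), (np.int64(486), np.int64(49), np.int64(159)), (np.int64(487), np.int64(47), np.int64(160)), (np.int64(486), np.int64(45), np.int64(159)), (np.int64(486), np.int64(44), np.int64(159)), (np.int64(487), np.int64(42), np.int64(160)), (np.int64(487), np.int64(41), np.int64(160)), (np.int64(487), np.int64(39), np.int64(160)), (np.int64(487), np.int64(38), np.int64(161)), (np.int64(482), np.int64(36), np.int64(153)), (np.int64(483), np.int64(34), np.int64(154)), (np.int64(482), np.int64(33), np.int64(154))]
```

View pics/w3.png

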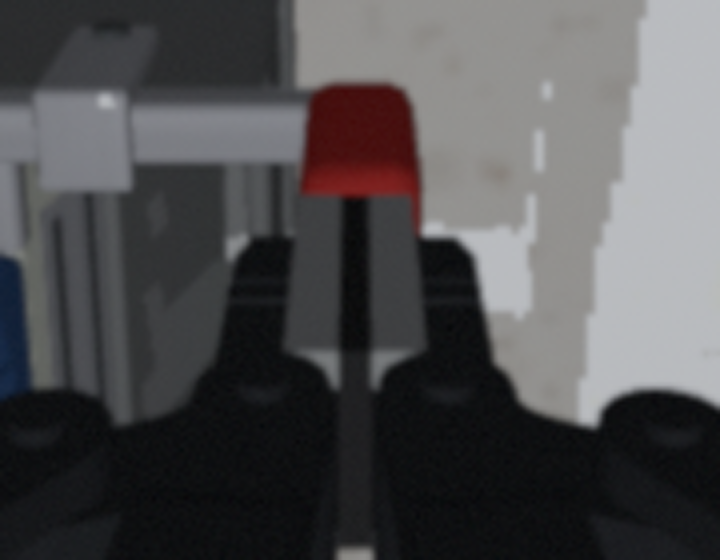

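The zoom shows the pads shut at crop (355,270), directly above the red block at (358,140). The real fingertips are about 0.133 m up while the reported TCP is 0.101 m, so the tips are about 30 mm higher than reported. I'll check `pinch_z`, open, and go down further step by step.

```bash
python3 -c "
from plant import ctrl;print(ctrl.pinch_z)"; python3 -m crank '[[0,0,0,0,0,0],[0,0,0,0,0,0],[0,0,0,0,0,0],[0,0,0,0,0,0],[0,0,0.5,0,0,0],[0,0,1,0,0,0],[0,0,1.5,0,0,0],[0,0,2,0,0,0],[0,0,2,0,0,0]]' 0.47 30
python3 - <<'E'
from h import *
i=ctrl.camera_info("wrist");p,d=ctrl.read_camera("wrist");C=cloud("wrist",d,i)
cv2.imwrite("pics/w4.png",cv2.resize(p[150:350,190:450],None,fx=3,fy=3,interpolation=cv2.INTER_CUBIC))
P=C[red(p)&(d>0)];P=P[abs(P[:,1]-.045)<.03];print(len(P),P.mean(0),P.min(0),P.max(0))
m=(abs(C[...,0]-.476)<.016)&(abs(C[...,1]-.044)<.05)&~red(p)&(C[...,2]>.098)&(d>.05)
for s in(1,-1):
    Q=C[m&((C[...,1]-.044)*s>0)]; print(s,len(Q),Q.min(0) if len(Q) else 0,Q.max(0) if len(Q) else 0)
E
```

```text
0.0187
time: 4.45
eef_pos: [0.4754, 0.0443, 0.08]
tcp_rot: [1.0, -0.03, -0.001, -0.0]
contact_force: [0.2, -0.3, 0.1]
opening: 0.47
finger_force: 0.0
1096 [0.47723496 0.04372669 0.12337424] [0.46751062 0.03660036 0.12010496] [0.48529207 0.05119323 0.12580241]
1 12881 [0.46458406 0.04400257 0.09804347] [0.4919957  0.09399931 0.1973858 ]
-1 16562 [ 0.46001661 -0.00599878  0.09800898] [0.49199959 0.04399984 0.1998913 ]
```

View pics/w4.png

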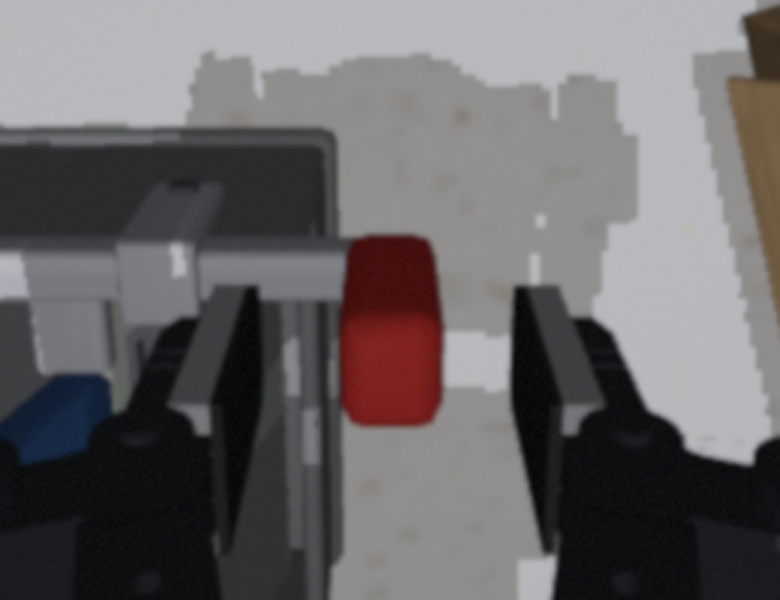

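The fingers now straddle the red block at crop (392,330), with left pad edge at (240,290) and right pad edge at (530,290), and a post stands left at (160,280). Next I'll measure the pad tip height.

Run:
```python
from h import *
i=ctrl.camera_info("wrist");p,d=ctrl.read_camera("wrist");C=cloud("wrist",d,i)
for c in (364,368,372,375): print(c,[tuple(int(v) for v in (C[r,c]*1000).round()) for r in range(238,280,4)])
for c in (265,268,270,255,245): print(c,[tuple(int(v) for v in (C[r,c]*1000).round()) for r in range(238,280,4)])
```

```text
364 [(436, 8, 1), (432, 8, 0), (485, 23, 115), (484, 23, 118), (485, 24, 122), (482, 24, 122), (481, 24, 123), (480, 24, 124), (478, 24, 124), (476, 24, 124), (474, 24, 125)]
368 [(435, 5, 0), (431, 5, -1), (485, 21, 115), (485, 22, 119), (485, 22, 123), (485, 23, 127), (485, 23, 130), (485, 24, 133), (483, 24, 134), (482, 24, 134), (480, 24, 135)]
372 [(435, 1, -1), (431, 2, 0), (484, 19, 115), (485, 20, 119), (485, 20, 123), (485, 21, 127), (484, 21, 129), (484, 22, 133), (484, 22, 135), (485, 23, 140), (485, 24, 143)]
375 [(435, -1, 0), (431, -1, 0), (484, 18, 115), (485, 18, 119), (485, 19, 123), (484, 20, 126), (485, 20, 131), (485, 21, 134), (484, 21, 135), (485, 22, 139), (485, 22, 142)]
265 [(480, 73, 89), (477, 74, 88), (488, 68, 116), (487, 68, 119), (487, 67, 122), (488, 66, 127), (487, 66, 130), (488, 65, 134), (488, 65, 137), (488, 64, 140), (487, 64, 142)]
268 [(480, 72, 89), (477, 72, 88), (488, 67, 115), (487, 66, 119), (488, 66, 123), (487, 65, 126), (488, 65, 130), (488, 64, 134), (487, 64, 136), (485, 64, 136), (485, 64, 138)]
270 [(480, 71, 89), (477, 71, 89), (487, 66, 115), (487, 65, 119), (488, 65, 124), (487, 64, 126), (487, 64, 130), (486, 64, 131), (484, 64, 131), (483, 64, 132), (482, 64, 134)]
255 [(483, 77, 95), (481, 77, 96), (479, 78, 96), (477, 78, 96), (475, 78, 97), (484, 73, 119), (488, 70, 131), (487, 70, 133), (488, 69, 137), (488, 68, 140), (488, 68, 143)]
245 [(552, 40, 251), (481, 83, 96), (479, 83, 96), (477, 83, 97), (474, 84, 95), (473, 84, 97), (484, 76, 123), (484, 75, 127), (484, 75, 130), (484, 74, 133), (484, 73, 136)]
```

```bash
python3 -m crank '[[0,0,0.4,0,0,0],[0,0,0.8,0,0,0],[0,0,0.8,0,0,0]]' && python3 -m crank '[[0,0,0,0,0,0],[0,0,0,0,0,0],[0,0,0,0,0,0],[0,0,0,0,0,0],[0,0,0,0,0,0],[0,0,0,0,0,0]]' 0 30
```

```text
time: 4.85
eef_pos: [0.4758, 0.0442, 0.0725]
tcp_rot: [1.0, -0.03, -0.001, -0.0]
contact_force: [0.3, -0.8, 0.0]
opening: 0.469
finger_force: 0.0
time: 5.45
eef_pos: [0.4763, 0.0441, 0.0734]
tcp_rot: [1.0, -0.03, 0.0, 0.0]
contact_force: [-1.1, -0.2, 0.7]
opening: 0.176
finger_force: 35.3
```

Gripped: opening 0.176 is about 15 mm. Now slide it open.

```bash
python3 -m crank '[[0,0.4,0,0,0,0],[0,0.8,0,0,0,0],[0,1.2,0,0,0,0],[0,1.6,0,0,0,0],[0,2.0,0,0,0,0],[0,2.3,0,0,0,0],[0,2.45,0,0,0,0],[0,2.5,0,0,0,0],[0,2.5,0,0,0,0]]'
```

```text
time: 6.35
eef_pos: [0.4749, 0.0201, 0.0733]
tcp_rot: [1.0, -0.03, 0.0, -0.001]
contact_force: [0.8, 6.0, 2.2]
opening: 0.175
finger_force: 35.5
```

```bash
python3 -m crank '[[0,0,0,0,0,0],[0,0,0,0,0,0],[0,0,0,0,0,0],[0,0,-3,0,0,0],[0,0,-7,0,0,0],[0,0,-11,0,0,0],[0,0,-14,0,0,0],[0,0,-14,0,0,0]]' 0.47 40
python3 - <<'E'
from h import *
for n in ("wrist","side"):
    i=ctrl.camera_info(n);p,d=ctrl.read_camera(n);C=cloud(n,d,i)
    P=C[red(p)&(d>0)];P=P[(abs(P[:,1]-.03)<.06)&(abs(P[:,0]-.474)<.04)];print(len(P),P.mean(0),P.min(0),P.max(0))
def ins(x,s,h): return cad(x,s+h*np.sin(.3),18+h*np.cos(.3))
for s in (94,40):
    for h in (145,45): delta(ins(-17,s,h),tool(YAW,.3))
E
```

```text
time: 7.15
eef_pos: [0.4779, 0.0184, 0.219]
tcp_rot: [1.0, -0.03, 0.005, 0.001]
contact_force: [1.5, -0.3, 0.3]
opening: 0.467
finger_force: 0.0
289 [0.4757591  0.0205751  0.12339623] [0.466542   0.01423925 0.12030226] [0.48365809 0.02706064 0.12585492]
53 [0.47263263 0.02542311 0.11276262] [0.46523573 0.01841265 0.09170707] [0.48137932 0.03030909 0.12625466]
at [0.4751 0.0189 0.2137] shift cm [ -8.46 -32.5    5.69] rot [-0.299 -0.001 -0.002]
at [0.4751 0.0189 0.2137] shift cm [ -8.47 -29.55  15.24] rot [-0.299 -0.001 -0.002]
at [0.4751 0.0189 0.2137] shift cm [ -8.45 -27.1    5.69] rot [-0.299 -0.001 -0.002]
at [0.4751 0.0189 0.2137] shift cm [ -8.46 -24.15  15.25] rot [-0.299 -0.001 -0.002]
```

The lock moved about 23.5 mm, so it's open. Next is the pre-grasp over the bent insert.

```bash
python3 -m crank '[[-1,-4,0,0,0,0],[-2,-8,0,-0.03,0,0],[-3,-12,0,-0.07,0,0],[-4,-16,0,-0.11,0,0],[-5,-20,0,-0.15,0,0],[-6,-24,0,-0.2,0,0],[-7,-28,1,-0.25,0,0],[-8.5,-32.5,3,-0.3,0,0],[-8.5,-32.5,5,-0.3,0,0],[-8.5,-32.5,5.7,-0.3,0,0]]' 0.43 && python3 -m crank '[[0,0,0,0,0,0],[0,0,0,0,0,0]]'
python3 - <<'E'
from h import *
i=ctrl.camera_info("wrist");p,d=ctrl.read_camera("wrist");C=cloud("wrist",d,i);cv2.imwrite("pics/w5.png",p)
B=blue(p)&(d>0)&(C[...,2]>.075)&(C[...,2]<.14)
n,l,s,c=cv2.connectedComponentsWithStats(B.astype(np.uint8))
for k in range(1,n):
    if s[k,4]>60:
        P=C[l==k];Q=Rc.inv().apply(P-C0)*1000;t=Q[Q[:,2]>112];print(s[k].tolist(),"n",len(P),"top mean",t.mean(0).round(1) if len(t) else 0,Q.min(0).round(),Q.max(0).round())
def ins(x,s,h): return cad(x,s+h*np.sin(.3),18+h*np.cos(.3))
delta(ins(-17,94,145),tool(YAW,.3));delta(ins(-17,94,45),tool(YAW,.3))
E
```

```text
time: 8.25
eef_pos: [0.4061, 0.3484, 0.1509]
tcp_rot: [0.988, -0.027, -0.008, 0.152]
contact_force: [0.6, -0.0, 0.4]
opening: 0.428
finger_force: 0.0
time: 8.45
eef_pos: [0.4096, 0.3476, 0.1563]
tcp_rot: [0.988, -0.03, -0.005, 0.15]
contact_force: [0.4, -0.2, 0.7]
opening: 0.425
finger_force: 0.0
[490, 117, 33, 99, 1677] n 1677 top mean [  4.  -36.5 116. ] [-39. -44. 107.] [ 43. -32. 119.]
[538, 117, 34, 94, 1369] n 1369 top mean [  2.5 -89.8 115.7] [-40. -97. 107.] [ 42. -85. 119.]
[432, 118, 34, 105, 2113] n 2113 top mean [  4.3  17.2 116.2] [-38.  11.  95.] [ 43.  22. 119.]
[374, 121, 23, 110, 1714] n 1714 top mean [-16.   70.9 116.4] [-39.  56.  77.] [ 40.  76. 119.]
[530, 123, 16, 76, 118] n 118 top mean 0 [-34. -93.  96.] [ 36. -89. 100.]
[534, 123, 17, 78, 125] n 125 top mean 0 [-34. -92. 102.] [ 36. -88. 105.]
[288, 124, 39, 116, 1981] n 1981 top mean [  2.6 126.8 116. ] [-38. 111.  89.] [ 40. 143. 120.]
[486, 125, 15, 82, 130] n 130 top mean 0 [-34. -37. 102.] [ 36. -34. 105.]
at [0.41   0.3479 0.1571] shift cm [-0.01 -0.06  0.05] rot [-0.001 -0.    -0.003]
at [0.41   0.3479 0.1571] shift cm [-1.000e-02 -5.000e-02  1.005e+01] rot [-0.001 -0.    -0.003]
```

View pics/w5.png

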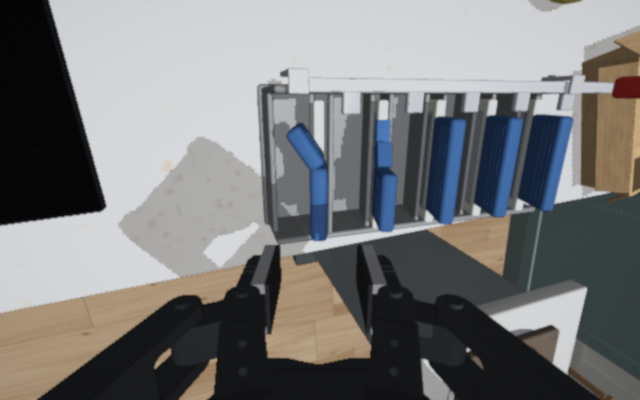

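The picture shows the bent insert at (318,170) centred between the fingers and the broken one at (383,170). The lock teeth sit between the inserts. Descend along the slope and grip.

```bash
python3 -m crank '[[0.1,-0.05,2.5,0,0,0],[0.1,-0.05,5,0,0,0],[0.1,-0.05,7.5,0,0,0],[0.1,-0.05,9,0,0,0],[0.1,-0.05,10,0,0,0],[0.1,-0.05,10,0,0,0]]' && python3 -m crank '[[0,0,0,0,0,0],[0,0,0,0,0,0],[0,0,0,0,0,0],[0,0,0,0,0,0],[0,0,0,0,0,0]]' 0 40
```

```text
time: 9.1
eef_pos: [0.4083, 0.3188, 0.0601]
tcp_rot: [0.988, -0.03, -0.005, 0.15]
contact_force: [-0.2, 0.5, 0.5]
opening: 0.43
finger_force: 0.0
time: 9.6
eef_pos: [0.4094, 0.3194, 0.0623]
tcp_rot: [0.988, -0.029, -0.003, 0.15]
contact_force: [-0.1, -4.6, 6.0]
opening: 0.129
finger_force: 39.4
```

```bash
python3 -m crank '[[0,0,-0.5,0,0,0],[0,0,-1,0,0,0],[0,0,-2,0,0,0],[0,0,-3,0,0,0],[0,0,-4,0,0,0]]' && python3 -m crank '[[0,0,-2,0,0,0],[0,0,-4,0,0,0],[0,0,-6,0,0,0],[0,0,-8,0,0,0],[0,0,-10,0,0,0],[0,0,-12,0,0,0],[0,0,-12,0,0,0]]'
python3 - <<'E'
from h import *
q,e=ctrl.read_camera("side");i=ctrl.camera_info("wrist");p,d=ctrl.read_camera("wrist");C=cloud("wrist",d,i)
# box in this/side view
C=cloud("side",e);v,u=np.mgrid[:400,:640]
cv2.imwrite("pics/w6.png",np.hstack([cv2.resize(p,(480,300)),cv2.resize(q[100:350,200:440],(288,300))]))
BX=np.array([.4455,-.167,0]); by=np.deg2rad(14.7)
RB=R.from_euler('z',by)
# tool target: insert lean .3, lower edge at (box x 0,y -60,z 15), yaw=box yaw ; rep TCP = 45mm up, x -17
def box(x0,y,z,h=45): return BX+RB.apply(np.array([x0-17,y+h*np.sin(.3),z+h*np.cos(.3)])/1000)
delta(box(0,-60,15),tool(by,.3)); print(box(0,-60,15))
E
```

```text
time: 10.1
eef_pos: [0.409, 0.3316, 0.0996]
tcp_rot: [0.988, -0.029, -0.005, 0.15]
contact_force: [0.1, -3.4, -2.1]
opening: 0.135
finger_force: 38.9
time: 10.8
eef_pos: [0.4132, 0.3701, 0.2183]
tcp_rot: [0.989, -0.029, -0.001, 0.145]
contact_force: [0.0, 0.7, 0.2]
opening: 0.133
finger_force: 39.1
at [0.4115 0.368  0.2142] shift cm [ 6.32 51.06 31.96] rot [-0.003  0.091 -0.302]
[ 0.44090735 -0.21648683  0.05799014]
```

View pics/w6.png

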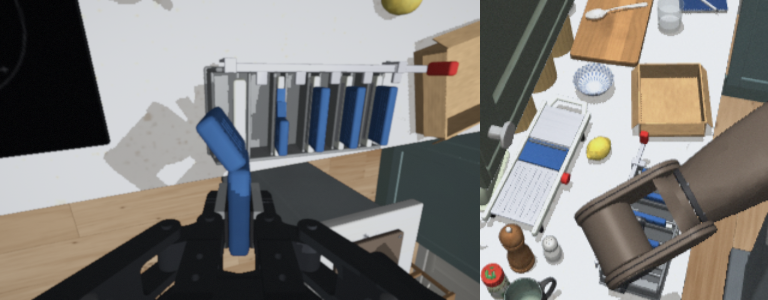

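The picture shows the bent insert held clear of the caddy, with slot 5 empty at (238,110). The other inserts are undisturbed. Carry it across to the scrap box.

```bash
python3 -m crank '[[1.2,3.2,1,0,0,0],[2.4,6.8,2.1,0,0,0],[3.6,10.4,3.2,0,0,0],[4.8,14,4.3,0,0,0],[6,17.5,5.4,0,0,0],[6.8,21,6.5,0,0,0],[7.2,24.5,7.6,0,0,0],[7.6,28,8.7,0,0,0],[8,31.5,9.8,0,0,0],[8.1,34.9,10.8,0,0,0]]'
cat >> h.py <<'E'
BX=np.array([.4455,-.167,0]); by=np.deg2rad(14.7); RB=R.from_euler('z',by)
def ins(x,s,h): return cad(x,s+h*np.sin(.3),18+h*np.cos(.3))
def box(x0,y,z,h=45): return BX+RB.apply(np.array([x0-17,y+h*np.sin(.3),z+h*np.cos(.3)])/1000)
E
python3 - <<'E'
from h import *
delta(box(0,-60,120),tool(by,.3)); delta(box(0,-60,15),tool(by,.3))
E
```

```text
time: 11.9
eef_pos: [0.4697, -0.004, 0.2118]
tcp_rot: [0.988, -0.029, -0.005, 0.149]
contact_force: [-0.2, -0.6, -0.9]
opening: 0.134
finger_force: 39.1
at [ 0.4697 -0.004   0.2118] shift cm [-1.61 19.   10.96] rot [-0.001  0.095 -0.301]
at [ 0.4697 -0.004   0.2118] shift cm [-1.59 15.9  21.  ] rot [-0.001  0.095 -0.301]
```

```bash
python3 -m crank '[[-0.2,3,0.9,0,0.015,-0.05],[-0.5,6.5,2.5,0,0.03,-0.1],[-0.8,10,4.5,0,0.05,-0.16],[-1.1,13.5,6.5,0,0.07,-0.22],[-1.4,17,9,0,0.085,-0.27],[-1.6,19,11,0,0.095,-0.3],[-1.6,19,11,0,0.095,-0.3],[-1.6,19,11,0,0.095,-0.3]]'
python3 - <<'E'
from h import *
delta(box(0,-60,120),tool(by,.3)); delta(box(0,-60,15),tool(by,.3))
q,e=ctrl.read_camera("side");i=ctrl.camera_info("wrist");p,d=ctrl.read_camera("wrist")
cv2.imwrite("pics/w7.png",np.hstack([cv2.resize(p,(480,300)),cv2.resize(q[60:310,230:470],(288,300))]))
E
```

```text
time: 12.7
eef_pos: [0.4409, -0.2151, 0.163]
tcp_rot: [0.981, 0.125, 0.019, 0.147]
contact_force: [0.7, -0.4, -0.2]
opening: 0.13
finger_force: 39.3
at [ 0.4409 -0.2151  0.163 ] shift cm [-0.03  0.12  0.04] rot [-0.002 -0.    -0.003]
at [ 0.4409 -0.2151  0.163 ] shift cm [-0.04 -2.96 10.08] rot [-0.002 -0.    -0.003]
```

View pics/w7.png

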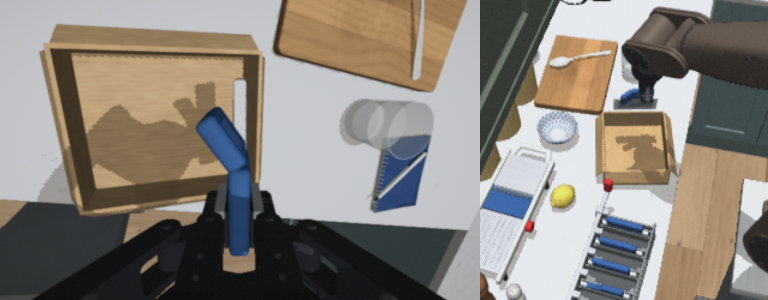

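The wrist view shows the insert over the right (-y) part of the box, with its frame at (240,110), the box inner wall at about column 255, and the glass clear at (410,130). I've now used all 10 picture views, so from here I go by numbers. I'll lower it with a 15 mm inward shift and release.

```bash
python3 -m crank '[[0,-1.4,-0.4,0,0,0],[0,-2.1,2.1,0,0,0],[0,-2.8,4.6,0,0,0],[0,-3.5,6.9,0,0,0],[0,-4.1,8.6,0,0,0],[0,-4.4,9.6,0,0,0],[0,-4.4,9.9,0,0,0],[0,-4.4,9.9,0,0,0]]' && python3 -m crank '[[0,0,0,0,0,0],[0,0,0,0,0,0],[0,0,0,0,0,0],[0,0,-1,0,0,0],[0,0,-3,0,0,0],[0,0,-6,0,0,0],[0,0,-10,0,0,0],[0,0,-14,0,0,0],[0,0,-14,0,0,0]]' 0.43
cat >> h.py <<'E'
def boxcheck():
    for n in ("side","wrist"):
        i=ctrl.camera_info(n);p,d=ctrl.read_camera(n);C=cloud(n,d,i);Q=RB.inv().apply((C-BX).reshape(-1,3)).reshape(C.shape)*1000
        m=(d>.1)&(abs(Q[...,0])<100)&(abs(Q[...,1])<120)&(Q[...,2]<130)&(Q[...,2]>2)
        h=cv2.cvtColor(p,cv2.COLOR_BGR2HSV)
        for nm,k in (("blue",m&blue(p)),("white",m&(h[...,1]<40)&(h[...,2]>110)&(Q[...,2]>7))):
            if k.sum()>5: print(n,nm,k.sum(),Q[k].mean(0).round(),np.percentile(Q[k],3,axis=0).round(),np.percentile(Q[k],97,axis=0).round())
E
python3 -c "
from h import *
boxcheck(); delta(ins(-17,40,160),tool(YAW,.3))"
```

```text
time: 13.6
eef_pos: [0.4394, -0.2026, 0.0573]
tcp_rot: [0.981, 0.126, 0.02, 0.148]
contact_force: [-0.0, -1.3, -0.1]
opening: 0.134
finger_force: 39.2
time: 14.5
eef_pos: [0.4315, -0.1637, 0.1986]
tcp_rot: [0.98, 0.126, 0.026, 0.152]
contact_force: [1.0, -1.1, 0.6]
opening: 0.429
finger_force: 0.0
side blue 175 [-4. 52. 22.] [-41.  39.  14.] [31. 66. 29.]
side white 539 [-0. -1. 25.] [ -54. -103.   11.] [49. 34. 58.]
wrist blue 2881 [-2. 53. 22.] [-41.  36.  17.] [33. 70. 27.]
wrist white 5822 [ 4.  2. 25.] [-53. -30.  13.] [50. 33. 34.]
at [ 0.4288 -0.163   0.1926] shift cm [  9.58 -43.83 -11.36] rot [ 0.002 -0.098  0.298]
```

The bent insert lies flat in the box. Back for the broken one.

```bash
python3 -m crank '[[2,-3.3,-1.6,0,0,0],[4,-6.6,-3.2,0,0,0],[6,-10,-4.8,0,-0.03,0.1],[8,-13.4,-6.3,0,-0.05,0.15],[8.4,-18,-7,0,-0.06,0.18],[8.7,-22.5,-7.8,0,-0.07,0.21],[9,-27,-8.6,0,-0.08,0.24],[9.2,-31.5,-9.4,0,-0.09,0.27],[9.4,-36,-10.2,0,-0.098,0.3],[9.5,-40.5,-11,0,-0.098,0.3]]' && python3 -m crank '[[0,0,0,0,0,0],[0,0,0,0,0,0],[0,0,0,0,0,0]]'
python3 -c "
from h import *
delta(ins(-15,40,145),tool(YAW,.3))"
```

```text
time: 15.6
eef_pos: [0.4128, 0.2679, 0.1739]
tcp_rot: [0.988, -0.03, -0.007, 0.15]
contact_force: [1.7, 0.0, -0.2]
opening: 0.429
finger_force: 0.0
time: 15.9
eef_pos: [0.4138, 0.2657, 0.1751]
tcp_rot: [0.988, -0.03, -0.007, 0.15]
contact_force: [0.9, 0.7, 0.2]
opening: 0.429
finger_force: 0.0
at [0.4138 0.2657 0.1751] shift cm [-0.67 -3.24  0.94] rot [ 0.002  0.005 -0.002]
```

```bash
python3 -m crank '[[-0.3,-1.6,0,0,0,0],[-0.7,-3.2,0.5,0,0.005,0],[-0.7,-3.2,0.9,0,0.005,0],[-0.7,-3.2,0.9,0,0.005,0],[-0.7,-3.2,0.9,0,0.005,0]]'
python3 - <<'E'
from h import *
i=ctrl.camera_info("wrist");p,d=ctrl.read_camera("wrist");C=cloud("wrist",d,i)
B=blue(p)&(d>0)&(C[...,2]>.075)&(C[...,2]<.14)
n,l,s,c=cv2.connectedComponentsWithStats(B.astype(np.uint8))
for k in range(1,n):
    if s[k,4]>200:
        Q=Rc.inv().apply(C[l==k]-C0)*1000;t=Q[Q[:,2]>112];print(s[k].tolist(),"top",t.mean(0).round(1) if len(t) else 0,Q.min(0).round(),Q.max(0).round())
delta(ins(-15,40,145),tool(YAW,.3));delta(ins(-15,40,45),tool(YAW,.3))
E
```

```text
time: 16.4
eef_pos: [0.4086, 0.2948, 0.1577]
tcp_rot: [0.988, -0.029, -0.004, 0.15]
contact_force: [0.6, 0.3, -0.3]
opening: 0.434
finger_force: 0.0
[432, 121, 33, 104, 2119] top [  4.2 -36.8 116.3] [-38. -43.  93.] [ 43. -32. 119.]
[489, 121, 31, 98, 1488] top [  3.1 -90.  115.9] [-39. -97. 107.] [ 42. -86. 119.]
[375, 122, 26, 111, 2060] top [  4.   17.  116.4] [-38.  11.  92.] [ 43.  22. 120.]
[312, 125, 16, 116, 1637] top [-15.1  70.2 116.8] [-38.  55.  81.] [ 40.  75. 120.]
at [0.4088 0.2949 0.158 ] shift cm [0.01 0.01 0.16] rot [ 0.001 -0.002 -0.001]
at [0.4088 0.2949 0.158 ] shift cm [-1.000e-02  1.000e-02  1.016e+01] rot [ 0.001 -0.002 -0.001]
```

```bash
python3 -m crank '[[0,0,2.5,0,0,0],[0,0,5,0,0,0],[0,0,7.5,0,0,0],[0,0,9,0,0,0],[0,0,10.1,0,0,0],[0,0,10.1,0,0,0]]' && python3 -m crank '[[0,0,0,0,0,0],[0,0,0,0,0,0],[0,0,0,0,0,0],[0,0,0,0,0,0],[0,0,0,0,0,0]]' 0 40 && python3 -m crank '[[0,0,-0.5,0,0,0],[0,0,-1,0,0,0],[0,0,-2,0,0,0],[0,0,-3,0,0,0],[0,0,-4,0,0,0]]'
```

```text
time: 17.05
eef_pos: [0.4065, 0.2645, 0.0605]
tcp_rot: [0.988, -0.029, -0.004, 0.15]
contact_force: [-0.1, 0.5, 0.0]
opening: 0.431
finger_force: 0.0
time: 17.55
eef_pos: [0.4081, 0.2653, 0.063]
tcp_rot: [0.988, -0.029, -0.002, 0.15]
contact_force: [-0.1, -2.6, 5.5]
opening: 0.134
finger_force: 40.8
time: 18.05
eef_pos: [0.4077, 0.2774, 0.1006]
tcp_rot: [0.988, -0.029, -0.003, 0.15]
contact_force: [0.0, -2.5, -1.1]
opening: 0.132
finger_force: 39.8
```

```bash
python3 -m crank '[[0,0,-2,0,0,0],[0,0,-4,0,0,0],[0,0,-6,0,0,0],[0,0,-8,0,0,0],[0,0,-10,0,0,0],[0,0,-12,0,0,0],[0,0,-12,0,0,0]]' && python3 -m crank '[[1.2,3,0.9,0,0,0],[2.4,6,1.8,0,0,0],[3.6,9.2,2.8,0,0,0],[4.8,12.4,3.8,0,0,0],[6,15.6,4.8,0,0,0],[6.8,18.8,5.8,0,0,0],[7.2,22,6.8,0,0,0],[7.5,25.2,7.8,0,0,0],[7.8,28,8.7,0,0,0],[7.8,29.8,9.2,0,0,0]]'
python3 -c "
from h import *
delta(box(0,-40,120),tool(by,.3)); delta(box(0,-40,40),tool(by,.3))"
```

```text
time: 18.75
eef_pos: [0.4116, 0.3152, 0.2188]
tcp_rot: [0.989, -0.029, 0.0, 0.146]
contact_force: [-0.8, 0.2, -0.6]
opening: 0.134
finger_force: 40.1
time: 19.75
eef_pos: [0.469, -0.0048, 0.2141]
tcp_rot: [0.988, -0.03, -0.003, 0.149]
contact_force: [-0.0, 0.4, -1.4]
opening: 0.127
finger_force: 40.1
at [ 0.469  -0.0048  0.2141] shift cm [-2.17 17.02 10.61] rot [-0.     0.091 -0.303]
at [ 0.469  -0.0048  0.2141] shift cm [-2.18 14.66 18.25] rot [-0.     0.091 -0.303]
```

```bash
python3 -m crank '[[-0.2,3,0.9,0,0.015,-0.05],[-0.5,6.5,2.5,0,0.03,-0.1],[-0.8,10,4.5,0,0.05,-0.16],[-1.2,13.5,6.5,0,0.07,-0.22],[-1.8,16.5,9,0,0.085,-0.27],[-2.3,18,10.9,0,0.09,-0.3],[-2.3,18,10.9,0,0.09,-0.3],[-2.3,18,10.9,0,0.09,-0.3]]'
python3 -c "
from h import *
delta(box(0,-50,120),tool(by,.3)); delta(box(0,-50,18),tool(by,.3))"
```

```text
time: 20.55
eef_pos: [0.4341, -0.2056, 0.1635]
tcp_rot: [0.981, 0.125, 0.019, 0.148]
contact_force: [-0.3, 0.1, -0.5]
opening: 0.126
finger_force: 40.1
at [ 0.4341 -0.2056  0.1635] shift cm [0.38 0.2  0.11] rot [-0.     0.002 -0.003]
at [ 0.4341 -0.2056  0.1635] shift cm [ 0.39 -2.81  9.86] rot [-0.     0.002 -0.003]
```

```bash
python3 -m crank '[[0.3,0.2,0.1,0,0,0],[0.4,-0.6,2.6,0,0,0],[0.4,-1.4,5.1,0,0,0],[0.4,-2,7.2,0,0,0],[0.4,-2.5,8.9,0,0,0],[0.4,-2.8,9.9,0,0,0],[0.4,-2.8,9.9,0,0,0]]' && python3 -m crank '[[0,0,0,0,0,0],[0,0,0,0,0,0],[0,0,0,0,0,0],[0,0,-1,0,0,0],[0,0,-3,0,0,0],[0,0,-6,0,0,0],[0,0,-10,0,0,0],[0,0,-14,0,0,0],[0,0,-14,0,0,0]]' 0.47
python3 - <<'E'
from h import *
boxcheck()
delta([.4757,.0205,.2],tool(YAW))
E
```

```text
time: 21.25
eef_pos: [0.4387, -0.2062, 0.06]
tcp_rot: [0.981, 0.126, 0.018, 0.148]
contact_force: [-0.7, -0.7, -0.4]
opening: 0.13
finger_force: 40.0
time: 22.15
eef_pos: [0.4319, -0.168, 0.2031]
tcp_rot: [0.98, 0.125, 0.025, 0.152]
contact_force: [0.2, 0.6, 0.3]
opening: 0.468
finger_force: 0.0
side blue 341 [-1. 43. 36.] [-37.   4.  23.] [35. 68. 46.]
side white 516 [  2. -23.  26.] [ -54. -104.   13.] [54. 31. 60.]
wrist blue 4515 [ 2. 38. 36.] [-36.  -0.  21.] [36. 66. 45.]
wrist white 6535 [  7. -19.  25.] [-52. -63.  14.] [54. 27. 33.]
at [ 0.4292 -0.1673  0.197 ] shift cm [  9.23 -16.14  -5.34] rot [ 0.3  -0.05  0.31]
```

Both inserts lie in the box, under 50 mm high. Now to shut the lock.

```bash
python3 -m crank '[[1.5,-2.7,-0.9,0.05,0,0.05],[3,-5.4,-1.8,0.1,-0.01,0.1],[4.5,-8,-2.7,0.15,-0.02,0.15],[6,-10.8,-3.6,0.2,-0.03,0.2],[7.5,-13.5,-4.5,0.25,-0.04,0.26],[9.2,-16.1,-5.3,0.3,-0.05,0.31],[9.2,-16.1,-5.3,0.3,-0.05,0.31],[9.2,-16.1,-5.3,0.3,-0.05,0.31],[9.2,-16.1,-5.3,0.3,-0.05,0.31]]'
python3 - <<'E'
from h import *
i=ctrl.camera_info("wrist");p,d=ctrl.read_camera("wrist");C=cloud("wrist",d,i)
P=C[red(p)&(d>0)];P=P[(abs(P[:,1]-.03)<.06)&(abs(P[:,0]-.474)<.04)];print(len(P),P.mean(0),P.min(0),P.max(0))
delta([.4757,.0205,.2],tool(YAW));delta([.4757,.0205,.0735],tool(YAW))
E
```

```text
time: 23.15
eef_pos: [0.4741, 0.0193, 0.1967]
tcp_rot: [1.0, -0.029, -0.003, -0.0]
contact_force: [-0.4, 0.3, 0.5]
opening: 0.476
finger_force: 0.0
357 [0.47570619 0.02053738 0.12341469] [0.46640566 0.0138634  0.11951315] [0.48385383 0.02730686 0.12558159]
at [0.4742 0.0192 0.197 ] shift cm [ 0.14 -0.14 -0.31] rot [-0.001  0.005 -0.001]
at [0.4742 0.0192 0.197 ] shift cm [ 0.21 -0.13 12.34] rot [-0.001  0.005 -0.001]
```

```bash
python3 -m crank '[[0.2,-0.1,2.5,0,0,0],[0.2,-0.1,5,0,0,0],[0.2,-0.1,7.5,0,0,0],[0.2,-0.1,10,0,0,0],[0.2,-0.1,11.5,0,0,0],[0.2,-0.1,12.3,0,0,0],[0.2,-0.1,12.3,0,0,0]]' && python3 -m crank '[[0,0,0,0,0,0],[0,0,0,0,0,0],[0,0,0,0,0,0],[0,0,0,0,0,0],[0,0,0,0,0,0],[0,0,0,0,0,0]]' 0 30
```

```text
time: 23.9
eef_pos: [0.4754, 0.0206, 0.0736]
tcp_rot: [1.0, -0.029, -0.003, -0.001]
contact_force: [-0.6, -0.1, 0.4]
opening: 0.469
finger_force: 0.0
time: 24.5
eef_pos: [0.4774, 0.0207, 0.0759]
tcp_rot: [1.0, -0.029, -0.001, -0.0]
contact_force: [-1.2, -0.8, 5.8]
opening: 0.185
finger_force: 35.5
```

```bash
python3 -m crank '[[0,-0.4,0,0,0,0],[0,-0.8,0,0,0,0],[0,-1.2,0,0,0,0],[0,-1.6,0,0,0,0],[0,-1.9,0,0,0,0],[0,-2.2,0,0,0,0],[0,-2.4,0,0,0,0],[0,-2.45,0,0,0,0],[0,-2.45,0,0,0,0]]'
```

```text
time: 25.4
eef_pos: [0.4789, 0.045, 0.0759]
tcp_rot: [1.0, -0.029, -0.001, 0.0]
contact_force: [-1.0, -2.8, 5.3]
opening: 0.176
finger_force: 35.5
```

```bash
python3 -m crank '[[0,-0.1,0,0,0,0],[0,-0.1,0,0,0,0]]' && python3 -m crank '[[0,0,0,0,0,0],[0,0,0,0,0,0],[0,0,0,0,0,0],[0,0,-3,0,0,0],[0,0,-7,0,0,0],[0,0,-11,0,0,0],[0,0,-14,0,0,0],[0,0,-14,0,0,0],[0,0,-14,0,0,0]]' 0.47
python3 - <<'E'
from h import *
i=ctrl.camera_info("wrist");p,d=ctrl.read_camera("wrist");C=cloud("wrist",d,i)
P=C[red(p)&(d>0)];P=P[(abs(P[:,1]-.03)<.06)&(abs(P[:,0]-.474)<.04)];print("red",len(P),P.mean(0),P.min(0),P.max(0))
n,l,s,c=cv2.connectedComponentsWithStats((blue(p)&(d>0)&(C[...,2]>.075)&(C[...,2]<.14)).astype(np.uint8))
for k in range(1,n):
    if s[k,4]>200:
        Q=Rc.inv().apply(C[l==k]-C0)*1000;t=Q[Q[:,2]>112];print(s[k].tolist(),"top",t.mean(0).round(1) if len(t) else 0,Q.min(0).round(),Q.max(0).round())
boxcheck(); print(ctrl.get_state()["contact_force"],ctrl.get_state()["time"])
z=np.load("side0.npz");q,e=ctrl.read_camera("side")
df=cv2.absdiff(z["p"],q).max(-1)>50
for nm,(r0,r1,c0,c1) in dict(lemon=(210,238,285,312),mug=(325,372,218,265),salt=(292,320,248,270),dish=(150,183,275,313),glass=(93,130,345,372)).items(): print(nm,df[r0:r1,c0:c1].mean().round(3))
E
```

```text
time: 25.6
eef_pos: [0.4789, 0.045, 0.0759]
tcp_rot: [1.0, -0.029, -0.001, 0.001]
contact_force: [-1.8, -5.8, 6.5]
opening: 0.173
finger_force: 35.5
time: 26.5
eef_pos: [0.4786, 0.0465, 0.2149]
tcp_rot: [1.0, -0.029, -0.002, -0.001]
contact_force: [0.0, 0.4, 0.1]
opening: 0.47
finger_force: 0.0
red 303 [0.47739784 0.04553723 0.12340683] [0.46820339 0.03926384 0.11842383] [0.48552213 0.05189695 0.12580764]
[118, 206, 49, 91, 2990] top [  4.8  11.9 116.5] [-38.  -1.  84.] [ 43.  19. 120.]
[178, 206, 39, 92, 2540] top [  4.7 -41.3 116.6] [-38. -54.  85.] [ 43. -33. 120.]
[238, 207, 29, 56, 1096] top [ 23.4 -94.4 116.6] [  -2. -108.   86.] [ 43. -88. 120.]
side blue 341 [-1. 43. 36.] [-37.   4.  23.] [35. 68. 47.]
side white 485 [  1. -17.  24.] [-53. -62.  12.] [53. 31. 34.]
wrist blue 3533 [ 4. 38. 35.] [-35.  -1.  21.] [37. 67. 45.]
wrist white 5399 [  7. -21.  25.] [-53. -65.  14.] [55. 28. 58.]
[ 0.62503575  0.02365334 -0.95378098] 26.65
lemon 0.0
mug 0.0
salt 0.0
dish 0.0
glass 0.962
```

Run:
```python
from h import *
z=np.load("top0.npz");q,e=ctrl.read_camera("top")
df=cv2.absdiff(z["p"],q).max(-1)>50
print(df[230:260,422:450].mean(),df[170:205,348:382].mean()); print(ctrl.sign_off())
```

```text
0.02619047619047619 0.0
the job is handed in; nothing more can be done
None
```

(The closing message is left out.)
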